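# Hold a washed mincer plate up to the hygiene camera

### The job

The mincer has been washed and its parts are being photographed before it goes back together: take the kidney plate (the steel disc with three big openings, not the two drilled with round holes) out of its pocket in the white block and hold it up to the camera on the stand, centred in front of the lens, 12 cm from the front of the lens, with a flat face square to the lens, whichever way the lens happens to point (how the disc is turned about that line does not matter). The plate is clean, so do not set it down or drop it on the way, and leave the other two plates, the locking ring and the camera as they are. Finish while still holding the plate there, motionless in the air.

Things in the scene. Friction and masses are not known exactly. Their poses are not given: they have to be found in the camera images.
- kidney_plate_center (a point): Centre of the loose kidney plate: bare steel disc 70 mm across, 9 mm thick, 180 g; 9 mm wide rim, 23 mm hub and three 9 mm spokes with three big openings between. Stands on edge in any one of the white block's three pockets, a spoke straight up; centre then 50 mm above the counter, upper 45 mm out of the block. x: the disc's axis, normal to its faces (both alike); z: up along that spoke.
- medium_plate_center (a point): Centre of a second loose disc of the same outer size, with 19 round holes of 8 mm, standing in another pocket of the block. Same axes. To be left in its pocket.
- fine_plate_center (a point): Centre of a third loose disc of the same outer size, with many fine holes of 4.5 mm, standing in another pocket of the block. Same axes. To be left in its pocket.
- plate_block: Fixed white plastic block, 220 mm (x) by 110 mm (y), 40 mm high, origin at the centre of its underside. Three pockets in a row along x, 70 mm apart (x = -70, 0, +70 mm), each 12 mm (x) by 74 mm (y) and 25 mm deep, open at the top; the discs stand in them with their axes along the block's x and lift straight up.
- lens (a point): Centre of the lens front of the camera: black barrel 36 mm across in a white ring light 84 mm across. x: where it looks, out of the lens; y: level; z: the camera's up. Its column, 28 mm thick, 375 mm tall, stands about 125 mm behind the lens. Place, heading, lens height (170 to 270 mm) and tilt (level to 17 degrees down) differ each time. Height and tilt are clamped stiffly and hold unless pushed hard.
- locking_ring_center (a point): Centre of the mincer's loose aluminium locking ring lying flat on the counter, a ribbed ring 112 mm across outside and 34 mm high; this point is half-way up. To be left where it lies.
Things that resemble listed ones, but are neither listed nor needed, are in the scene too. Of the things shaped like the plate_block, the white one is meant.

How it is judged:
By the outcome, as a careful person would: the job done as asked, in the order asked, and still so for the second after the job is handed in, while the arm keeps its last pose, push and grip.
It also fails if it takes over 38 s, if anything falls off the work surface, if the arm or the gripper's body presses on something with over 40 N, if the wrist force passes 120 N, or if a joint passes its speed limit or range.

### The arm

A 7-joint arm with a two-finger parallel gripper is mounted at the origin on the work surface. World frame = base frame: x ahead of the robot, y to its left, z up, the work surface at z = 0. Lengths are in m, angles in degrees, forces in N, time in s.
With the tool pointing down it reaches from about 0.425 to 0.875 m from the base axis. Payload 4.7 kg.
Tool frame: the origin (TCP) lies at the very end of the fingers, on their centre line; the grasp point (between the pads) lies 19 mm behind it (env.grasp_offset is the distance from the TCP to the grasp point, in m); z points along the fingers, y is the line along which they close (so a half turn about z gives the same grasp; the last joint's range is limited). The gripper opens to 87 mm and grips with 3 to 60 N. Pads are 19 mm wide; open, the fingers measure 117 mm over their backs; the gripper's body (75 mm by 190 mm) begins 51 mm behind the grasp point.
Start: joints at [-68.176, 18.392, -4.016, 83.108, 1.295, 78.541, -3.26], TCP at [0.233, 0.607, 0.223] pointing down, gripper open.
Joint ranges: [-163.93, 163.93], [-17.29, 119.83], [-79.2, 71.16], [3.27, 140.29], [-89.18, 269.18], [5.43, 117.66], [-154.24, 154.24]. Speed limits (degrees/s): [147.25, 147.25, 180, 180, 180, 180, 180].

### API

Orientations are given as [roll, pitch, yaw] about the fixed x, y, z axes, in that order (R = Rz(yaw) Ry(pitch) Rx(roll)).
In Python, from cell import env gives the robot as it stands. The module is installed in compiled form; this text tells all that it offers.
- The arm moves only by the tool drive_tool, never from a script. Its argument "moves" is one flat list of numbers, 5 for each row, row after row: the shift along the tool's x, y, z in units of 40 mm (1.0 is 40 mm), then the turn about the tool's z in units of 10 degrees (1.0 is 10 degrees), then the finger opening in mm, from 0 to 87. A call has 1 to 5 rows; each row is the pose to reach, as a shift and turn from the pose commanded when the call began, along the tool's axes at that moment; what a row does not reach only later rows make up. A row lasts 1/8 s, in which the tool goes at most 62.5 mm and 10.7 degrees, less where a joint would pass 70% of its speed; a pose out of reach is approached as far as the arm can. A call with a gripper value outside its range is refused whole. The fingers move at their own pace and stop on an object; "squeeze" is the grip in N (left out, the last holds). Time passes only in rows, so rows that repeat a pose let the fingers close. It gives the time, the measured TCP pose, the force, the opening and the grip force at its end, in the units of the state.
- env.get_obs(): the state, without advancing time (a new reading comes with each control period).
- env.read_camera(name): name is "scene" or "top"; returns (picture, depth): 420x560x3 uint8, red, green, blue; 420x560 float32, m along the optical axis (not along the pixel's ray), 0 where there is no reading.
- env.camera_model(name): a dict with "K" (3x3 intrinsics, pixels), "k1" (the pictures are not rectified: a ray, as slopes to the right and down, at radius r is drawn at 1 + k1 r^2 times it, then the intrinsics apply), "rvec" (rotation vector, rad) and "tvec" (3), from world to camera coordinates, as OpenCV has them. Camera axes: x right, y down, z forward; pixel columns grow to the right and rows downward; lengths in m; the calibration is good to about 2 mm. A picture is of the moment at which its call begins. camera_model takes no time and is no camera call.
- env.sign_off(): hands the job in; it is judged then, once.
The state is a dict: "time_s": time; "qpos": joint angles; "joint_velocities": joint speeds; "effort": joint torques, N m; "tool_pos": TCP position; "tool_rot": TCP orientation; "force": force on the tool from outside, world axes, zero at the start; "wrist_torque": the same for the moment, N m; "grip_width": finger opening in m; "grasp_force": force on a finger pad.
Only numpy, scipy, OpenCV 4.12 (cv2) and the standard library are available. Lean on these libraries where they do the work, as an engineer would, in place of code of your own. Each camera call takes 0.05 s, during which the arm holds its last target. There are 200 camera calls.

## Working session

There is one attempt and no reset: what is moved stays moved. The work goes in short steps, Python scripts to look and compute and a tool call to move; the robot and the scene stay as the last step left them, time stands still between calls to the robot, and variables do not carry over. Pictures are saved under pics/ and viewed, at most 10 in all, crops included, and the job is handed in when it is done.

Besides the shell and the picture viewer there is one more tool, called after ">>>" by a JSON object that holds its "method" and its "body", one argument or row to a line. drive_tool: Moves the arm, as the interface text tells. Its arguments: {"type":"object","properties":{"moves":{"type":"array","items":{"type":"number"}},"squeeze":{"type":"number"}},"required":["moves"]}

```bash
mkdir -p pics; cat > h.py <<'E'
import numpy as np, cv2
from cell import env
from scipy.spatial.transform import Rotation as R
def cap(tag):
    out={}
    for n in ("scene","top"):
        p,d=env.read_camera(n); np.savez(f"{tag}_{n}.npz",p=p,d=d); cv2.imwrite(f"pics/{tag}_{n}.png",p[:,:,::-1]); out[n]=(p,d)
    return out
def load(tag,n):
    z=np.load(f"{tag}_{n}.npz"); return z['p'],z['d']
def rays(n,uv):
    m=env.camera_model(n); K=np.array(m["K"]); uv=np.asarray(uv,float).reshape(-1,1,2)
    x=cv2.undistortPoints(uv,K,np.array([m["k1"],0,0,0.]))[:,0]
    Rm=cv2.Rodrigues(np.array(m["rvec"]))[0]; t=np.array(m["tvec"]).ravel()
    return -Rm.T@t, np.c_[x,np.ones(len(x))]@Rm, Rm
def cloud(n,d):
    v,u=np.mgrid[:d.shape[0],:d.shape[1]]
    c,r,_=rays(n,np.c_[u.ravel(),v.ravel()])
    P=c+r*d.ravel()[:,None]; P[d.ravel()==0]=np.nan
    return P.reshape(*d.shape,3)
def plane(n,uv,z):
    c,r,_=rays(n,uv); return c+r*((z-c[2])/r[:,2])[:,None]
def proj(n,P):
    m=env.camera_model(n); return cv2.projectPoints(np.asarray(P,float).reshape(-1,1,3),np.array(m["rvec"]),np.array(m["tvec"]),np.array(m["K"]),np.array([m["k1"],0,0,0.]))[0][:,0]
E
python3 - <<'E'
from h import *
cap("a")
for n in("scene","top"):
    m=env.camera_model(n);print(n,rays(n,[[280,210]])[:2],m["k1"],m["K"])
print(env.get_obs())
E
```

```text
scene (array([ 1.20104864, -0.22902264,  0.8226953 ]), array([[-0.73800892,  0.14001926, -0.66011767]])) -0.012789367211026373 [[426.27429189   0.         279.44918861]
 [  0.         426.27429189 211.71759162]
 [  0.           0.           1.        ]]
top (array([ 0.27820034, -0.0862741 ,  0.94116535]), array([[ 0.18853354,  0.02193218, -0.98184243]])) -0.07828652670214085 [[407.70060369   0.         279.39243116]
 [  0.         407.70060369 212.52144802]
 [  0.           0.           1.        ]]
{'time_s': 0.1, 'qpos': array([-68.17451379,  18.4338129 ,  -4.01548076,  83.16668687,
         1.29438637,  78.54007498,  -3.2622395 ]), 'joint_velocities': array([-0.05470557, -0.10048616, -0.04553634, -0.12591364,  0.0407356 ,
        0.00959479,  0.02580594]), 'effort': array([-5.60257376e-05, -4.92574060e+01, -4.05724626e-01, -3.13398349e+01,
       -6.42852439e-02,  3.95593140e-02,  6.61459035e-05]), 'tool_pos': array([0.23299618, 0.6062911 , 0.22159293]), 'tool_rot': array([-1.79904620e+02,  4.78657913e-03,  1.58981675e+02]), 'force': array([ 0.24992024,  0.72494288, -0.39556723]), 'wrist_torque': array([0.01403485, 0.00054833, 0.04474605]), 'grasp_force': 0.0, 'grip_width': 0.08678771179331869}
```

View pics/a_scene.png

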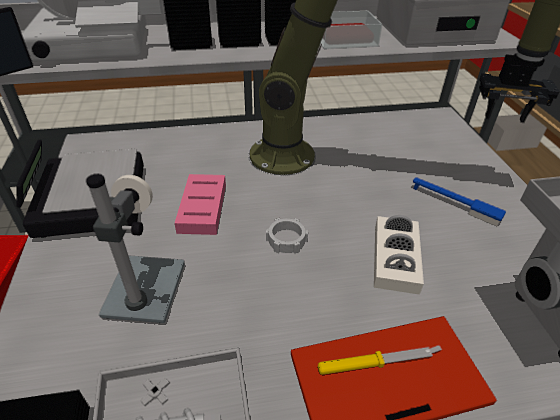

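View pics/a_top.png

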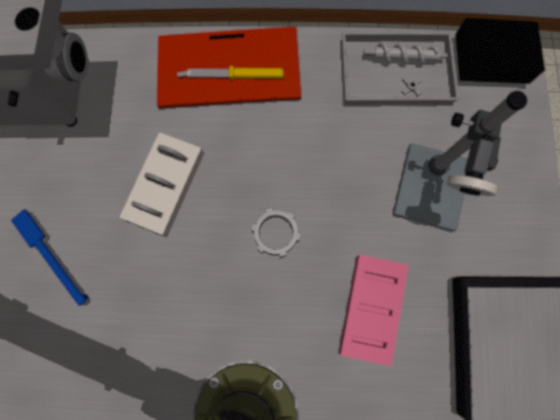

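The scene picture shows the white block at about (400,255), with the kidney plate in its nearest pocket at (401,262). The camera on its stand has its ring at (133,193) and its base at (140,300), and it faces the robot. In the top picture the block is at (160,185) with plates at (172,153), (160,181) and (147,209), the camera ring is at (472,184), and the locking ring is at (275,232).

```bash
python3 - <<'E'
from h import *
# block: white mask in top on z=0.04
p,d=load("a","top"); hsv=cv2.cvtColor(p,cv2.COLOR_RGB2HSV)
m=((hsv[...,2]>190)&(hsv[...,1]<40)).astype(np.uint8); m=cv2.morphologyEx(m,cv2.MORPH_CLOSE,np.ones((15,15)))
cs=[c for c in cv2.findContours(m,0,2)[0] if cv2.contourArea(c)>150]
for c in cs: print("white",cv2.boundingRect(c),cv2.contourArea(c))
b=max([c for c in cs if cv2.boundingRect(c)[0]<230],key=cv2.contourArea)
q=plane("top",b[:,0],0.04)[:,:2]; r=cv2.minAreaRect((q*1000).astype(np.float32)); print("block rect",r)
for n in("top","scene"):
    p,d=load("a",n); P=cloud(n,d)
    # plates: points above block
    s=(P[...,2]>0.045)&(P[...,2]<0.095)&(np.hypot(P[...,0]-r[0][0]/1e3,P[...,1]-r[0][1]/1e3)<0.13)
    s8=s.astype(np.uint8); k,l,st,ce=cv2.connectedComponentsWithStats(s8)
    for i in range(1,k):
        if st[i,4]>30: Q=P[l==i]; print(n,"plate",ce[i],st[i,4],Q.mean(0),Q.min(0),Q.max(0))
    # ring light: white-ish points, z 0.1..0.33, around stand
    hsv=cv2.cvtColor(p,cv2.COLOR_RGB2HSV)
    s=(P[...,2]>0.1)&(P[...,2]<0.33)&(hsv[...,2]>120)&(hsv[...,1]<50)&(P[...,1]<-0.25)&(P[...,0]>0.2)&(P[...,0]<0.9)
    k,l,st,ce=cv2.connectedComponentsWithStats(s.astype(np.uint8))
    for i in range(1,k):
        if st[i,4]>60:
            Q=P[l==i]; u,sv,vt=np.linalg.svd(Q-Q.mean(0),full_matrices=False); print(n,"ring",ce[i],st[i],Q.mean(0),Q.min(0),Q.max(0),sv/np.sqrt(len(Q)),vt[2])
for n,(x0,y0,x1,y1),f in(("scene",(80,160,190,310),4),("top",(380,80,540,240),4)):
    p,_=load("a",n); c=cv2.resize(p[y0:y1,x0:x1],None,fx=f,fy=f,interpolation=2)[:600]; cv2.imwrite(f"pics/z_{n}.png",c[:,:,::-1])
A=cv2.imread("pics/z_scene.png")[:520,:380]; B=cv2.imread("pics/z_top.png")[:520,:420] if 0 else cv2.resize(cv2.imread("pics/z_top.png"),(420,394))
o=np.zeros((520,800,3),np.uint8);o[:,:380]=A;o[:394,380:]=B;cv2.imwrite("pics/z.png",o)
E
```

```text
Traceback (most recent call last):
ValueError: max() iterable argument is empty
```

```bash
cat > m.py <<'E'
from h import *
p,d=load("a","top"); P=cloud("top",d)
print("px",p[170,180],p[120,300//1],p[300,200],p[184,460], P[170,180])
m=(((P[...,2]>0.03)&(P[...,2]<0.1)&(p.min(-1)>p[170,180].min()-60))).astype(np.uint8)
m[:, 230:]=0; m[:100]=0; m[250:]=0
m=cv2.morphologyEx(cv2.morphologyEx(m,cv2.MORPH_CLOSE,np.ones((9,9))),cv2.MORPH_OPEN,np.ones((3,3)))
b=max(cv2.findContours(m,0,2)[0],key=cv2.contourArea)
q=plane("top",b[:,0],0.04)[:,:2]; r=cv2.minAreaRect((q*1000).astype(np.float32)); print("block rect",r)
for n in("top","scene"):
    p,d=load("a",n); P=cloud(n,d)
    s=(P[...,2]>0.047)&(P[...,2]<0.095)&(np.hypot(P[...,0]-r[0][0]/1e3,P[...,1]-r[0][1]/1e3)<0.12)
    k,l,st,ce=cv2.connectedComponentsWithStats(s.astype(np.uint8))
    for i in range(1,k):
        if st[i,4]>30: Q=P[l==i]; print(n,"plate",ce[i],st[i,4],Q.mean(0),Q.min(0),Q.max(0))
    hsv=cv2.cvtColor(p,cv2.COLOR_RGB2HSV)
    s=(P[...,2]>0.1)&(P[...,2]<0.33)&(hsv[...,2]>120)&(hsv[...,1]<60)&(P[...,1]<-0.2)&(P[...,0]>0.2)&(P[...,0]<0.9)
    k,l,st,ce=cv2.connectedComponentsWithStats(s.astype(np.uint8))
    for i in range(1,k):
        if st[i,4]>60:
            Q=P[l==i]; u,sv,vt=np.linalg.svd(Q-Q.mean(0),full_matrices=False); print(n,"ring",ce[i],st[i],Q.mean(0),Q.min(0),Q.max(0),sv/np.sqrt(len(Q)),vt[2])
A=cv2.resize(cv2.imread("pics/a_scene.png")[160:320,80:190],(412,600),interpolation=2)
B=cv2.resize(cv2.imread("pics/a_top.png")[80:240,390:530],(380,434),interpolation=2)
o=np.zeros((600,792,3),np.uint8);o[:,:412]=A;o[:434,412:]=B;cv2.imwrite("pics/z.png",o)
E
python3 m.py
```

```text
px [186 176 165] [129 123 123] [126 122 120] [107 100  96] [0.54091474 0.16719543 0.04176154]
block rect ((512.6502685546875, 212.31239318847656), (112.82698822021484, 220.82333374023438), 69.9171371459961)
top plate [170.89617486 151.63934426] 183 [0.57519641 0.18293841 0.07107622] [0.56276471 0.15522082 0.04701856] [0.58983832 0.22131628 0.08766147]
top plate [158.36263736 179.3021978 ] 182 [0.50970459 0.20594848 0.07278214] [0.49721823 0.17683056 0.04757413] [0.52795966 0.24606844 0.08884612]
top plate [145.41666667 207.96153846] 156 [0.44373559 0.22919891 0.07474661] [0.43197778 0.20294246 0.04705555] [0.45992116 0.26564968 0.08826368]
top ring [476.50815217 183.3125    ] [454 176  44  18 368] [ 0.4562124  -0.40060337  0.28370356] [ 0.44283582 -0.44541025  0.26419883] [ 0.47251761 -0.36892809  0.29228868] [0.019992   0.00648726 0.0041784 ] [-0.8942893   0.21791302 -0.39084597]
scene plate [399.66225166 221.83112583] 302 [0.45020154 0.23372339 0.06645681] [0.43174521 0.2020335  0.04703349] [0.46636955 0.26804758 0.0868975 ]
scene plate [400.29102167 240.38080495] 323 [0.51583953 0.20902777 0.06691167] [0.49758095 0.17773941 0.04704678] [0.53011118 0.24095995 0.08706713]
scene plate [400.90671642 260.26492537] 268 [0.58043577 0.1843855  0.06820129] [0.56224725 0.15307434 0.04754477] [0.59535382 0.21813164 0.0880079 ]
scene ring [132.98833819 188.31049563] [111 175  41  37 686] [ 0.46533145 -0.40179632  0.26670403] [ 0.4425192  -0.45184164  0.21378146] [ 0.48294672 -0.36655395  0.29339986] [0.02456624 0.01722492 0.00316226] [ 0.9434767  -0.20742131  0.25851134]
```

View pics/z.png

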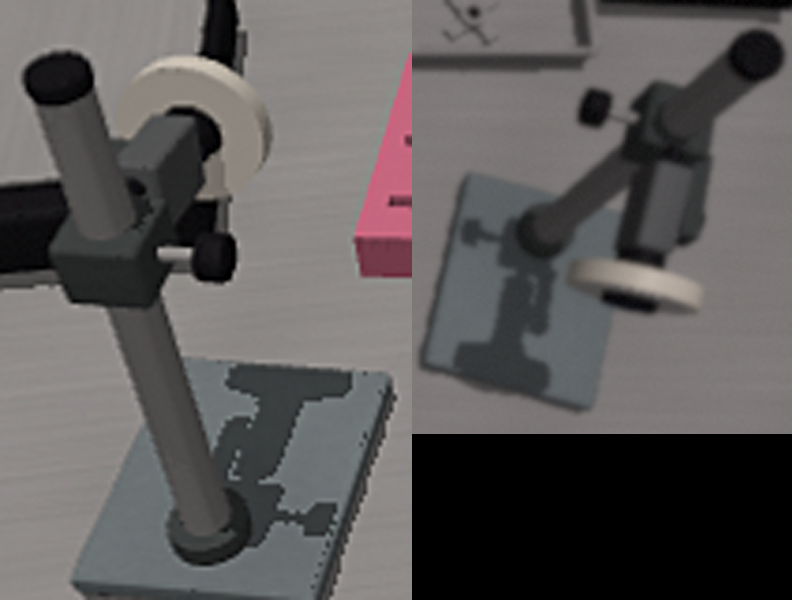

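The close-up shows the camera seen from behind and above. The white ring is clearly tilted down by about 15°, and a black barrel sticks out in front of the ring in the top view, near full-image pixel (470,190).

```bash
cat > lens.py <<'E'
from h import *
rng=np.random.default_rng(0)
def ransac(Q,tol=.0015,it=2000):
    best=None
    for _ in range(it):
        a=Q[rng.choice(len(Q),3,False)]; n=np.cross(a[1]-a[0],a[2]-a[0]); L=np.linalg.norm(n)
        if L<1e-5: continue
        n/=L; s=abs((Q-a[0])@n)<tol
        if best is None or s.sum()>best.sum(): best=s
    c=Q[best].mean(0); n=np.linalg.svd(Q[best]-c)[2][2]; n*= -np.sign(n[0]); return c,n,best
p,d=load("a","scene"); P=cloud("scene",d)
hsv=cv2.cvtColor(p,cv2.COLOR_RGB2HSV)
box=np.zeros(d.shape,bool); box[170:225,105:160]=1
s=box&(P[...,2]>0.15)&(P[...,2]<0.33)&(hsv[...,2]>120)&(hsv[...,1]<60)
e=cv2.erode(s.astype(np.uint8),np.ones((3,3)))>0
c,n,b=ransac(P[e]); print("back plane",c,n,"head",np.degrees(np.arctan2(n[1],n[0])),"tilt",np.degrees(np.arcsin(-n[2])),b.sum(),len(b))
# circle fit: outer contour pixels where ring's back face meets background (upper-left) cast on back plane
o,r,_=rays("scene",np.argwhere(s)[:,::-1]); Q=o+r*(((c-o)@n)/(r@n))[:,None]
y=np.cross([0,0,1],n); y/=np.linalg.norm(y); z=np.cross(n,y)
uv=np.c_[(Q-c)@y,(Q-c)@z]*1e3
h=cv2.convexHull(uv.astype(np.float32))[:,0]; print("hull",np.round(h).astype(int).tolist())
print("minCircle",cv2.minEnclosingCircle(uv.astype(np.float32)))
# column
for nme in("scene","top"):
    p,d=load("a",nme); Pc=cloud(nme,d)
    w=(Pc[...,0]>.45)&(Pc[...,0]<.75)&(Pc[...,1]<-.3)&(Pc[...,1]>-.6)
    t=w&(Pc[...,2]>.365)&(Pc[...,2]<.39); T=Pc[t]; print(nme,"coltop",T.min(0),T.max(0),len(T), "ctr",cv2.minEnclosingCircle((T[:,:2]*1e3).astype(np.float32)))
# points in camera frame along the axis, both views
for nme in("scene","top"):
    p,d=load("a",nme); Pc=cloud(nme,d); S=(Pc-c)
    a=S@n; rr=np.linalg.norm(S-a[...,None]*n,axis=-1)
    v=(rr<.06)&(a>-.12)&(a<.05)
    for lo in np.arange(-.10,.04,.005):
        k=v&(a>=lo)&(a<lo+.005)
        if k.sum()>2: print(nme,round(lo,3),k.sum(),"r",np.round(rr[k].min(),3),np.round(rr[k].max(),3),"y",np.round((S@y)[k].min(),3),np.round((S@y)[k].max(),3),"z",np.round((S@z)[k].max(),3),"V",int(p[k].mean()))
np.savez("lens.npz",c=c,n=n,y=y,z=z)
E
python3 lens.py
```

```text
back plane [ 0.4667735  -0.40169848  0.26601931] [-0.95054438  0.24469117 -0.19128933] head 165.56421860248213 tilt 11.028037609509338 330 492
hull [[50, -18], [47, 2], [41, 11], [26, 26], [17, 31], [-7, 33], [-13, 31], [-17, 29], [-22, 25], [-28, 21], [-30, 18], [-32, 16], [-35, 10], [-37, 5], [-38, 0], [-30, -31], [-27, -36], [-24, -41], [-22, -44], [-19, -47], [-14, -49], [-10, -52], [2, -56], [4, -56], [8, -56], [48, -20]]
minCircle ((5.179685592651367, -10.58622932434082), 45.605735778808594)
scene coltop [ 0.55262496 -0.45047937  0.3650601 ] [ 0.58443564 -0.42153037  0.37668764] 225 ctr ((568.836669921875, -437.49945068359375), 16.72235679626465)
top coltop [ 0.55161499 -0.44993486  0.36509968] [ 0.58387913 -0.41824801  0.37556079] 329 ctr ((567.8257446289062, -433.5804138183594), 16.37799072265625)
scene -0.1 40 r 0.004 0.059 y -0.051 -0.002 z -0.004 V 27
scene -0.095 29 r 0.003 0.055 y -0.05 0.001 z -0.003 V 40
scene -0.09 28 r 0.003 0.035 y -0.015 0.005 z -0.001 V 37
scene -0.085 9 r 0.004 0.039 y -0.014 0.006 z -0.002 V 22
scene -0.08 9 r 0.005 0.012 y 0.002 0.011 z -0.001 
[... 1727 characters left out ...]
04 0.038 y -0.008 0.037 z 0.008 V 61
top -0.035 93 r 0.004 0.037 y -0.008 0.035 z 0.008 V 59
top -0.03 70 r 0.003 0.039 y -0.008 0.034 z 0.007 V 63
top -0.025 62 r 0.004 0.032 y -0.008 0.017 z 0.008 V 62
top -0.02 71 r 0.002 0.033 y -0.008 0.018 z 0.007 V 49
top -0.015 53 r 0.001 0.023 y -0.008 0.021 z 0.005 V 26
top -0.01 50 r 0.002 0.021 y -0.009 0.02 z 0.001 V 65
top -0.005 4 r 0.004 0.028 y -0.004 0.008 z 0.026 V 126
top 0.0 147 r 0.022 0.046 y -0.036 0.046 z 0.028 V 145
top 0.005 150 r 0.022 0.043 y -0.037 0.042 z 0.028 V 148
top 0.01 300 r 0.002 0.052 y -0.037 0.048 z 0.028 V 104
top 0.015 73 r 0.001 0.03 y -0.012 0.022 z 0.024 V 27
top 0.02 41 r 0.005 0.035 y -0.011 0.023 z 0.002 V 36
```

```bash
cat > lens2.py <<'E'
from h import *
L=np.load("lens.npz"); c,n,y,z=L['c'],L['n'],L['y'],L['z']
top=[];side=[];bar=[];ring=[]
for nm in("scene","top"):
    p,d=load("a",nm); P=cloud(nm,d); S=P-c; a,yy,zz=S@n,S@y,S@z; V=p.mean(-1)
    t=(a>-.072)&(a<-.022)&(yy>-.004)&(yy<.014)&(zz>.001)&(zz<.014); T=P[t]
    top.append(T)
    A=np.c_[a[t],yy[t],np.ones(t.sum())]; s=np.linalg.lstsq(A,zz[t],rcond=None)[0]; print(nm,"box top: dz/da,dz/dy deg",np.degrees(s[:2]),s[2],len(T))
    # box edges per a-slice (heading)
    rows=[]
    for lo in np.arange(-.07,-.02,.005):
        k=(a>=lo)&(a<lo+.005)&(zz>.002)&(zz<.012)&(abs(yy)<.03)
        if k.sum()>4: rows.append((lo+.0025,np.percentile(yy[k],3),np.percentile(yy[k],97)))
    rows=np.array(rows)
    for j in(1,2): f=np.polyfit(rows[:,0],rows[:,j],1); print("  edge slope deg",np.degrees(f[0]),"at0",f[1])
    m=(V>110)&(np.hypot(yy-.005,zz+.0145)<.05)&(a>-.01)&(a<.02)
    k=m&(zz>.0)&(np.hypot(yy-.005,zz+.0145)>.037); r=np.c_[yy[k],zz[k]]*1e3; 
    f=np.linalg.lstsq(np.c_[2*r,np.ones(len(r))],(r**2).sum(1),rcond=None)[0]; print("  ring rim circle",f[:2],np.sqrt(f[2]+f[0]**2+f[1]**2),"a range",np.percentile(a[k],[2,10,50,90,98])*1e3, "y ext",np.percentile(yy[m],[1,99])*1e3)
    k=(V<50)&(np.hypot(yy-.005,zz+.0145)<.022)&(a>.005)&(a<.06); 
    if k.sum(): print("  barrel",k.sum(),np.percentile(a[k],[0,10,50,80,90,95,100])*1e3,"y",np.percentile(yy[k],[2,98])*1e3,"z",np.percentile(zz[k],[5,95])*1e3)
g=np.array([.5683,-.4355,0])-(c+.005*y); print("column from ring ctr:",g[:2],"head",np.degrees(np.arctan2(-g[1],-g[0])),np.hypot(*g[:2]))
# column sides
for nm in("scene","top"):
    p,d=load("a",nm); P=cloud(nm,d); k=(P[...,2]>.05)&(P[...,2]<.36)&(np.hypot(P[...,0]-.5683,P[...,1]+.4355)<.03)&((P[...,2]<.2)|(P[...,2]>.3))
    Q=P[k][:,:2]*1e3; 
    from scipy.optimize import least_squares
    f=least_squares(lambda v:np.hypot(*(Q-v).T)-14,[568,-435],loss='soft_l1'); print(nm,"column axis",f.x,len(Q),np.median(abs(f.fun)))
E
python3 lens2.py
```

```text
scene box top: dz/da,dz/dy deg [1.19213189 5.48352617] 0.006726573927063148 132
  edge slope deg 0.2601838358704993 at0 -0.004370056264795132
  edge slope deg -0.4254082511995906 at0 0.01686656233268464
  ring rim circle [  6.89720209 -12.40375007] 38.654783853506856 a range [-2.05423466 -1.2323604   2.09404382 11.22896113 13.38824248] y ext [-31.91992391  48.00405177]
  barrel 6 [5.14737043 5.49664827 7.13186292 9.23692723 9.3046794  9.33855549
 9.37243158] y [-5.5308566  19.67381532] z [-30.17804257  -9.95171754]
top box top: dz/da,dz/dy deg [0.45534552 0.75050973] 0.005722851591049353 300
  edge slope deg -0.1512598712184576 at0 -0.006015539304657274
  edge slope deg -1.0212849332023717 at0 0.015910031561185096
  ring rim circle [  6.60662001 -14.96114943] 40.820087297328996 a range [ 0.22547304  1.40885491  7.31989922 12.83147254 14.23727071] y ext [-30.59944687  42.26941009]
  barrel 102 [14.39857533 15.21219726 18.59724715 20.17603179 20.41905594 20.50423353
 20.81264937] y [-11.39371557  18.68662122] z [-17.72551383   2.23184339]
column from ring ctr: [ 0.10277297 -0.02895938] head 164.26321753286814 0.10677513426130542
scene column axis [ 567.49137576 -437.11151014] 1149 0.5615978622758053
top column axis [ 568.33966028 -435.08348701] 853 0.5569381001183604
```

```bash
cat >> h.py <<'E'
def to(P,yaw,o=None):
    o=o or env.get_obs(); M=R.from_euler('xyz',o["tool_rot"],degrees=True).as_matrix()
    s=M.T@(np.asarray(P)-o["tool_pos"]); dy=(yaw-o["tool_rot"][2]+180)%360-180
    print("units",np.round(s/.04,3),"turn(z tool)",round(-dy/10,3),"pos",np.round(o["tool_pos"],4),"rot",np.round(o["tool_rot"],2),"F",np.round(o["force"],1),"w",round(o["grip_width"],4),"g",round(o["grasp_force"],1),"t",o["time_s"])
E
cat > pl.py <<'E'
from h import *
L=np.load("lens.npz"); c,y,z=L['c'],L['y'],L['z']
h,t=np.radians(165.2),np.radians(10.5); n=np.array([np.cos(h)*np.cos(t),np.sin(h)*np.cos(t),-np.sin(t)])
lens=c+.0055*y-.0145*z+.0207*n; tgt=lens+.12*n; print("lens",lens,"target",tgt)
np.savez("goal.npz",lens=lens,n=n,tgt=tgt)
th=np.radians(-20.1); ex=np.array([np.cos(th),np.sin(th),0]); ey=np.array([-np.sin(th),np.cos(th),0]); B=np.array([.5127,.2123,0])
for nm in("top","scene"):
    p,d=load("a",nm); P=cloud(nm,d); S=P-B; x,yy=S@ex*1e3,S@ey*1e3
    for k in(-70,0,70):
        m=(abs(x-k)<13)&(P[...,2]>.047)&(P[...,2]<.09)&(abs(yy)<50); print(nm,k,m.sum(),"x",np.percentile(x[m],[5,50,95]).round(1),"y",np.percentile(yy[m],[1,99]).round(1),"z max",np.percentile(P[m][:,2],99).round(4))
    m=(abs(P[...,2]-.04)<.004)&(abs(x)<130)&(abs(yy)<70); print(nm,"block ext",np.percentile(x[m],[.5,99.5]),np.percentile(yy[m],[.5,99.5]),np.median(P[m][:,2]))
to(B+.07*ex+[0,0,.15],159.9)
E
python3 pl.py
```

```text
lens [ 0.44841038 -0.40251712  0.2480148 ] target [ 0.33433432 -0.37237692  0.22614654]
top -70 156 x [-74.7 -70.7 -65.8] y [-35.2  29.4] z max 0.0878
top 0 182 x [-4.1 -1.2  4.7] y [-36.1  31.7] z max 0.0874
top 70 183 x [64.7 68.2 73.9] y [-34.   31.1] z max 0.0866
top block ext [-109.38064631  108.79380469] [-54.98004647  55.03568047] 0.04004869468580374
scene -70 302 x [-72.2 -65.5 -62.7] y [-34.2  31.8] z max 0.0858
scene 0 323 x [-2.5  4.7  7.4] y [-34.3  30.6] z max 0.0865
scene 70 269 x [67.4 74.  77.1] y [-35.5  31.9] z max 0.0872
scene block ext [-108.07311599  112.09281082] [-56.77184159  53.8413918 ] 0.040304480684383415
units [-11.81   -6.655   1.802] turn(z tool) -0.092 pos [0.233  0.6063 0.2216] rot [-179.9     0.    158.98] F [ 0.2  0.7 -0.4] w 0.0868 g 0.0 t 0.1
```

>>> {"method": "drive_tool", "body": {
  "moves": [-11.8,-6.65,1.0,-0.1,87,-11.8,-6.65,1.0,-0.1,87,-11.8,-6.65,1.0,-0.1,87,-11.8,-6.65,1.0,-0.1,87,-11.8,-6.65,1.0,-0.1,87],
  "squeeze": 20
}}

```text
time_s: 0.72
tool_pos: [0.4326, 0.3647, 0.1991]
tool_rot: [-180.0, -0.0, 160.0]
force: [0.4, 0.8, 0.0]
grip_width: 0.0872
grasp_force: 0.0
```

```bash
cat > g.py <<'E'
from h import *
th=np.radians(-20.1); ex=np.array([np.cos(th),np.sin(th),0]); ey=np.array([-np.sin(th),np.cos(th),0]); B=np.array([.5127,.2123,0])
to(B+.0708*ex-.001*ey+[0,0,.0435],159.9)
E
python3 g.py
```

```text
units [-4.955 -2.922  3.891] turn(z tool) 0.009 pos [0.4326 0.3647 0.1991] rot [-179.99   -0.    159.99] F [0.4 0.8 0. ] w 0.0872 g 0.0 t 0.725
```

>>> {"method": "drive_tool", "body": {
  "moves": [-4.95,-2.9,1.6,0,87,-4.95,-2.9,1.6,0,87,-4.95,-2.9,1.6,0,87,-4.95,-2.9,1.6,0,87,-4.95,-2.9,1.6,0,87]
}}

```text
time_s: 1.35
tool_pos: [0.5795, 0.1836, 0.1337]
tool_rot: [-179.8, -0.0, 159.5]
force: [-0.6, 0.1, -0.3]
grip_width: 0.0868
grasp_force: 0.0
```

```bash
python3 g.py
```

```text
units [0.045 0.084 2.255] turn(z tool) -0.04 pos [0.5795 0.1836 0.1337] rot [-1.7975e+02 -1.0000e-02  1.5950e+02] F [-0.6  0.1 -0.3] w 0.0868 g 0.0 t 1.35
```

>>> {"method": "drive_tool", "body": {
  "moves": [0.05,0.08,1.0,0,87,0.05,0.08,1.0,0,87,0.05,0.08,1.0,0,87]
}}

```text
time_s: 1.72
tool_pos: [0.5773, 0.1944, 0.0965]
tool_rot: [180.0, 0.0, 160.1]
force: [0.1, -0.3, 0.7]
grip_width: 0.087
grasp_force: 0.0
```

```bash
python3 g.py; python3 - <<'E'
from h import *
cap("b")
o=env.get_obs(); 
for nm in("top","scene"):
    p,d=load("b",nm); P=cloud(nm,d); S=P-o["tool_pos"]; th=np.radians(-20.1); x=S@[np.cos(th),np.sin(th),0]; y=S@[-np.sin(th),np.cos(th),0]
    m=(abs(x)<.015)&(P[...,2]>.05)&(P[...,2]<.088)&(abs(y)<.042); print(nm,m.sum(),np.percentile(x[m],[5,50,95]),np.percentile(y[m],[2,98]))
E
python3 -c "
import cv2;a=cv2.imread('pics/b_scene.png')[150:310,300:520];cv2.imwrite('pics/bz.png',cv2.resize(a,None,fx=3.6,fy=3.6,interpolation=2))"
```

```text
units [-0.099 -0.161  1.326] turn(z tool) 0.016 pos [0.5773 0.1944 0.0965] rot [1.7996e+02 2.0000e-02 1.6006e+02] F [ 0.1 -0.3  0.7] w 0.087 g 0.0 t 1.725
top 13 [-0.00318331 -0.0026245  -0.00081264] [0.00046925 0.021569  ]
scene 247 [-0.00029143  0.00621467  0.00907348] [-0.04003361  0.02525206]
```

View pics/bz.png

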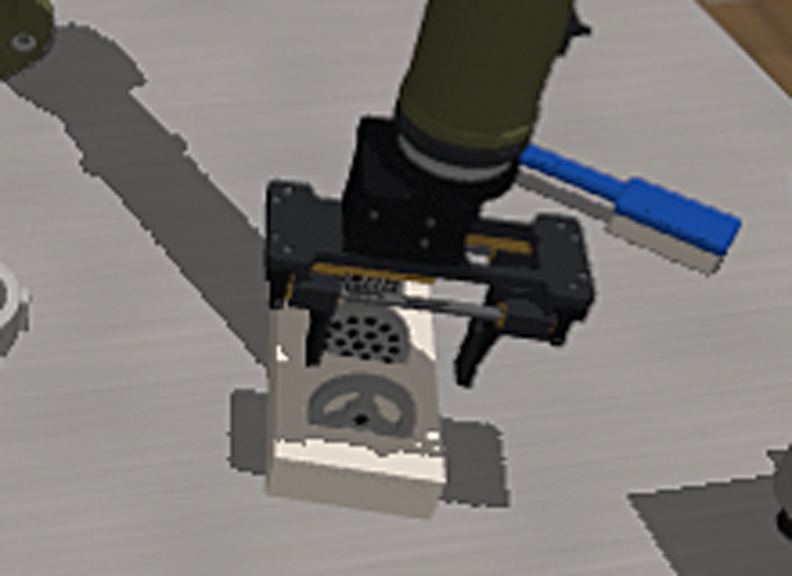

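The crop shows the kidney plate (crop about (360,405)) with its three big openings in the +x pocket. The fingers are open above it, at about (320,340) and (470,365), and need to go down.

>>> {"method": "drive_tool", "body": {
  "moves": [-0.1,-0.16,0.6,0,87,-0.1,-0.16,1.28,0,87,-0.1,-0.16,1.28,0,87,-0.1,-0.16,1.28,0,87]
}}

```text
time_s: 2.33
tool_pos: [0.5799, 0.1867, 0.0461]
tool_rot: [179.9, 0.1, 160.0]
force: [-0.1, 0.3, -0.0]
grip_width: 0.0867
grasp_force: 0.0
```

```bash
python3 g.py
```

```text
units [ 0.028 -0.001  0.065] turn(z tool) 0.01 pos [0.5799 0.1867 0.0461] rot [1.799e+02 1.000e-01 1.600e+02] F [-0.1  0.3 -0. ] w 0.0867 g 0.0 t 2.325
```

>>> {"method": "drive_tool", "body": {
  "moves": [0.03,0,0.08,0,87,0.03,0,0.08,0,70,0.03,0,0.08,0,62,0.03,0,0.08,0,62,0.03,0,0.08,0,62],
  "squeeze": 20
}}

```text
time_s: 2.95
tool_pos: [0.5779, 0.1866, 0.0415]
tool_rot: [180.0, 0.0, 160.0]
force: [-0.7, 0.3, 1.4]
grip_width: 0.0698
grasp_force: 20.0
```

>>> {"method": "drive_tool", "body": {
  "moves": [0,0,0,0,62,0,0,0,0,62]
}}

```text
time_s: 3.2
tool_pos: [0.5779, 0.1866, 0.0414]
tool_rot: [180.0, 0.0, 160.0]
force: [0.3, 0.3, 2.6]
grip_width: 0.0696
grasp_force: 20.0
```

```bash
python3 g.py
```

```text
units [-0.018  0.017 -0.052] turn(z tool) 0.009 pos [0.5779 0.1866 0.0414] rot [1.7998e+02 2.0000e-02 1.5999e+02] F [0.3 0.3 2.6] w 0.0696 g 20.0 t 3.2
```

>>> {"method": "drive_tool", "body": {
  "moves": [0,0,-0.2,0,62,0,0,-0.42,0,62,0,0,-0.42,0,62]
}}

```text
time_s: 3.58
tool_pos: [0.5784, 0.1867, 0.059]
tool_rot: [179.9, 0.1, 160.0]
force: [-0.4, -0.4, -2.0]
grip_width: 0.0701
grasp_force: 20.0
```

>>> {"method": "drive_tool", "body": {
  "moves": [0.08,0,0,0,62,0.14,0,0,0,62,0.19,0,0,0,62,0.19,0,0,0,62]
}}

```text
time_s: 4.08
tool_pos: [0.5714, 0.1888, 0.0585]
tool_rot: [180.0, 0.1, 160.0]
force: [4.3, -1.6, 0.3]
grip_width: 0.0697
grasp_force: 20.0
```

```bash
cat > disc.py <<'E'
import sys
from h import *
from lens_r import ransac
def disc(tag,half=.042):
    o=env.get_obs(); C0=o["tool_pos"]+[0,0,.0085]; M=R.from_euler('xyz',o["tool_rot"],degrees=True).as_matrix()
    print("t",o["time_s"],o["tool_pos"],o["tool_rot"],"F",o["force"],"w",o["grip_width"],o["grasp_force"])
    for nm in("scene","top"):
        p,d=load(tag,nm); P=cloud(nm,d); S=P-C0; x,y,z=S@M[:,0],S@M[:,1],S@M[:,2]
        m=(np.hypot(y,z)<.034)&(abs(x)<.02)
        m=cv2.erode(m.astype(np.uint8),np.ones((2,2)))>0
        if m.sum()<40: print(nm,"few",m.sum()); continue
        c,n,b=ransac(P[m]); n=n*(np.sign(n@M[:,0]))
        Q=P[m]; up=np.percentile(z[m],[1,99]); print(nm,m.sum(),b.sum(),"n",n.round(3),"head",np.degrees(np.arctan2(n[1],n[0])).round(2),"down tilt",np.degrees(np.arcsin(-n[2])).round(2),"tool x of face",((c-C0)@n*1e3).round(1),"z ext",(up*1e3).round(1))
if __name__=="__main__": cap(sys.argv[1]); disc(sys.argv[1])
E
(echo "from h import *"; sed -n '/^rng/,/return c,n,best/p' lens.py) > lens_r.py
python3 disc.py c
```

```text
t 4.175 [0.57136644 0.18878198 0.05848631] [1.79971625e+02 8.67153036e-02 1.59967115e+02] F [ 5.32803857 -2.12569361  0.89696074] w 0.06949501544082275 20.00017045706045
scene 367 205 n [-0.925  0.344 -0.158] head 159.6 down tilt 9.09 tool x of face -4.9 z ext [-29.1  29. ]
top few 8
```

>>> {"method": "drive_tool", "body": {
  "moves": [0.025,0,0,0,62,0.025,0,0,0,62,0.02,0,-0.5,0,62,0.02,0,-1.5,0,62,0.02,0,-2.5,0,62]
}}

```text
time_s: 4.8
tool_pos: [0.5672, 0.1905, 0.1584]
tool_rot: [-179.9, -0.3, 160.1]
force: [-0.8, 0.5, -1.6]
grip_width: 0.0694
grasp_force: 20.0
```

>>> {"method": "drive_tool", "body": {
  "moves": [0,0,0,0,62,0,0,0,0,62]
}}

```text
time_s: 5.05
tool_pos: [0.568, 0.19, 0.157]
tool_rot: [-179.9, -0.2, 160.0]
force: [0.2, 0.7, -1.9]
grip_width: 0.0696
grasp_force: 20.0
```

```bash
python3 disc.py d; python3 - <<'E'
from h import *
g=np.load("goal.npz"); to(g["tgt"]-[0,0,.0085],165.2)
E
```

```text
t 5.15 [0.56802085 0.18949416 0.15615751] [-179.87291954   -0.19963074  160.01903283] F [-0.17994664  0.25212088 -2.50983365] w 0.06976889189336946 19.999809094006196
scene 352 240 n [-0.925  0.332 -0.185] head 160.26 down tilt 10.69 tool x of face -5.7 z ext [-30.1  30.7]
top few 0
units [  0.696 -15.201  -1.501] turn(z tool) -0.518 pos [0.568  0.1895 0.1562] rot [-179.87   -0.2   160.02] F [-0.2  0.3 -2.5] w 0.0698 g 20.0 t 5.15
```

>>> {"method": "drive_tool", "body": {
  "moves": [0.1,-1.0,-0.8,0,62,0.2,-2.2,-1.3,0,62,0.2,-3.4,-1.4,0,62,0.3,-4.6,-1.5,0,62,0.3,-5.8,-1.5,0,62]
}}

```text
time_s: 5.78
tool_pos: [0.4775, -0.0255, 0.217]
tool_rot: [-180.0, -0.1, 160.0]
force: [1.1, 0.1, -1.6]
grip_width: 0.0698
grasp_force: 20.0
```

>>> {"method": "drive_tool", "body": {
  "moves": [0.1,-1.2,0,0,62,0.1,-2.4,0,0,62,0.2,-3.6,0,0,62,0.2,-4.6,0,0,62,0.3,-5.6,0,0,62]
}}

```text
time_s: 6.4
tool_pos: [0.3898, -0.2315, 0.2168]
tool_rot: [180.0, -0.1, 160.0]
force: [0.1, 0.4, -2.4]
grip_width: 0.0694
grasp_force: 20.0
```

```bash
cat > t.py <<'E'
from h import *
g=np.load("goal.npz"); to(g["tgt"]-[0,0,.0085],165.2)
E
python3 t.py
```

```text
units [ 0.096 -3.784 -0.022] turn(z tool) -0.522 pos [ 0.3898 -0.2315  0.2168] rot [ 1.7998e+02 -1.4000e-01  1.5998e+02] F [ 0.1  0.4 -2.4] w 0.0694 g 20.0 t 6.4
```

>>> {"method": "drive_tool", "body": {
  "moves": [0.1,-1.0,0,-0.3,62,0.1,-2.0,0,-0.5,62,0.1,-2.9,0,-0.5,62,0.1,-3.5,0,-0.5,62,0.1,-3.78,0,-0.52,62]
}}

```text
time_s: 7.02
tool_pos: [0.3344, -0.372, 0.217]
tool_rot: [180.0, -0.1, 165.1]
force: [-0.4, 0.0, -2.1]
grip_width: 0.0695
grasp_force: 20.0
```

>>> {"method": "drive_tool", "body": {
  "moves": [0,0,0,0,62,0,0,0,0,62,0,0,0,0,62]
}}

```text
time_s: 7.4
tool_pos: [0.3363, -0.3705, 0.2178]
tool_rot: [180.0, -0.0, 165.3]
force: [-0.2, 0.7, -1.2]
grip_width: 0.0697
grasp_force: 20.0
```

```bash
python3 t.py; python3 disc.py e; sed 's/load("a"/load("e"/' lens.py | sed 's/^np.savez.*//' > le.py; python3 le.py | head -3
python3 -c "
import cv2,numpy as np
a=cv2.imread('pics/e_scene.png')[120:270,70:230];b=cv2.imread('pics/e_top.png')[130:330,380:560]
o=np.zeros((450,800,3),np.uint8);o[:,:400]=cv2.resize(a,(480,450))[:,:400];o[:,400:]=cv2.resize(b,(405,450))[:,:400];cv2.imwrite('pics/ez.png',o)"
```

```text
units [ 0.035 -0.058  0.004] turn(z tool) 0.009 pos [ 0.3363 -0.3705  0.2178] rot [179.96  -0.   165.29] F [-0.2  0.7 -1.2] w 0.0697 g 20.0 t 7.4
t 7.5 [ 0.33612861 -0.3708721   0.21792008] [1.79973189e+02 1.20276662e-02 1.65262066e+02] F [-1.13081402 -0.0924377  -1.82883545] w 0.06958642436427077 19.9997991300188
scene 319 185 n [-0.951  0.244 -0.191] head 165.62 down tilt 11.0 tool x of face -5.5 z ext [-29.3  31. ]
top few 0
back plane [ 0.46685196 -0.40339712  0.26450206] [-0.95270593  0.24518457 -0.17954369] head 165.56777350549777 tilt 10.343182008810771 374 540
hull [[49, -16], [45, 3], [39, 13], [24, 28], [15, 33], [-43, 39], [-61, 36], [-31, -32], [-26, -40], [-23, -43], [-21, -45], [-16, -48], [-11, -51], [0, -54], [7, -55], [47, -18]]
minCircle ((-8.900165557861328, 3.994969367980957), 60.88666915893555)
```

View pics/ez.png

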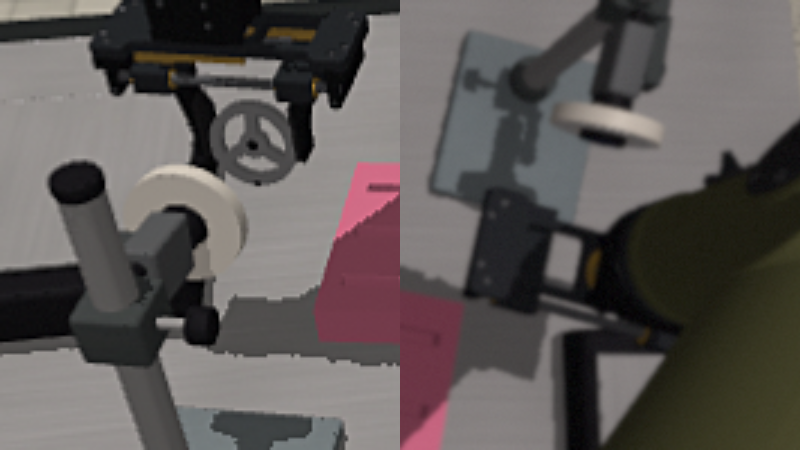

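The left view shows the disc at crop (252,142), upright between the fingers and parallel to the ring at (190,220). The right view shows the gripper in front of the ring, clear of it. I'll check the disc-to-lens offset within the same view.

```bash
cat > rel.py <<'E'
from h import *
from lens_r import ransac
from scipy.optimize import least_squares
import sys
tag=sys.argv[1]
L=np.load("lens.npz"); c,n0,y,z=L['c'],L['n'],L['y'],L['z']; g=np.load("goal.npz")
o=env.get_obs(); C0=o["tool_pos"]+[0,0,.0085]
p,d=load(tag,"scene"); P=cloud("scene",d); S=P-C0; a=S@n0
m=(np.linalg.norm(S,axis=-1)<.045)&(abs(a)<.014)&(p.min(-1)>60)
cc,n,b=ransac(P[m]); n=n*np.sign(n@n0)
ctr,r,_=rays("scene",np.argwhere(m)[:,::-1]); Q=ctr+r*(((cc-ctr)@n)/(r@n))[:,None]
uv=np.c_[(Q-C0)@y,(Q-C0)@z]*1e3; h=cv2.convexHull(uv.astype(np.float32))[:,0]
# clean edges: lower and +y side (the face nearest the scene camera bounds them)
h2=h[(h[:,0]+-h[:,1])>10]; h2=h2[abs(np.hypot(*h2.T)-35)<5]
f=least_squares(lambda v:np.hypot(*(h2-v).T)-35,[0,0],loss='soft_l1'); print("disc ctr vs TCP model (y,z mm)",f.x,np.abs(f.fun).mean(),len(h2),"face along n",((cc-C0)@n)*1e3,n)
face=cc
C=C0+f.x[0]/1e3*y+f.x[1]/1e3*z
# ring back-face centre by the same kind of edge
H=np.array([[50,-18],[47,2],[41,11],[48,-20],[-22,-44],[-19,-47],[-14,-49],[-10,-52],[2,-56],[4,-56],[8,-56],[-24,-41],[-27,-36]],float)
f2=least_squares(lambda v:np.hypot(*(H-v).T)-42,[5,-14],loss='soft_l1'); print("ring ctr in c-frame",f2.x,np.abs(f2.fun).mean())
RC=c+f2.x[0]/1e3*y+f2.x[1]/1e3*z
na=g["n"]; v=(C-RC); v-=na*((v)@na); print("lateral offset of disc from lens axis, mm: y",v@y*1e3,"z",v@z*1e3)
dist=(face-c)@na*1e3; print("face(+back) to ring back along n:",dist,"; disc centre",dist+4.5)
E
python3 rel.py e
python3 - <<'E'
from h import *
# lens front from top: barrel dark pixels, per-pixel cast on the axis-top plane
L=np.load("lens.npz"); c,n,y,z=L['c'],L['n'],L['y'],L['z']
p,d=load("a","top"); P=cloud("top",d); S=P-c; a,yy,zz=S@n,S@y,S@z; V=p.mean(-1)
k=(np.hypot(yy-.005,zz+.0145)<.03)&(a>.004)&(a<.04)
for lo in range(4,26,2):
    q=k&(a*1e3>=lo)&(a*1e3<lo+2)
    if q.sum(): print(lo,q.sum(),"V",V[q].mean().round(),"y",yy[q].min().round(3),yy[q].max().round(3),"z",zz[q].min().round(3),zz[q].max().round(3))
E
```

```text
disc ctr vs TCP model (y,z mm) [-0.96938156  1.03317982] 0.24669669681882075 9 face along n -5.460152496990203 [-0.94399067  0.25918986 -0.20421125]
ring ctr in c-frame [  7.8381607  -14.02794346] 0.4439741262609189
lateral offset of disc from lens axis, mm: y -5.220608451607683 z 0.5814392454359893
face(+back) to ring back along n: 133.74867797258415 ; disc centre 138.24867797258415
12 54 V 76.0 y -0.023 0.032 z -0.032 0.01
14 42 V 57.0 y -0.023 0.033 z -0.04 0.012
16 23 V 24.0 y -0.012 0.022 z -0.02 0.004
18 34 V 17.0 y -0.011 0.022 z -0.02 0.003
20 41 V 36.0 y -0.011 0.023 z -0.032 0.002
```

```bash
python3 - <<'E'
from h import *
L=np.load("lens.npz"); c,n,y,z=L['c'],L['n'],L['y'],L['z']
o=env.get_obs(); C0=o["tool_pos"]+[0,0,.0085]; h=np.radians(o["tool_rot"][2]); tx=np.array([np.cos(h),np.sin(h),0]); ty=np.array([np.sin(h),-np.cos(h),0])*1.0
ya=np.cross([0,0,1],tx)
print("TCP",o["tool_pos"],"exp ya",ya)
for nm in("scene","top"):
    p,d=load("e",nm); P=cloud(nm,d); S=P-C0; a=S@tx; b=S@ya
    if nm=="scene":
        m=(np.linalg.norm(S,axis=-1)<.042)&(abs(a)<.014)&(p.min(-1)>60)&(abs(S[...,2])<.012)
        print("disc mid y ext",np.percentile(b[m],[1,99])*1e3, b[m].min(),b[m].max())
    for lo in np.arange(.03,.11,.01):
        m=(S[...,2]>lo)&(S[...,2]<lo+.01)&(abs(a)<.06)&(abs(b)<.13)
        if m.sum()>20: print(nm,"z",lo.round(2),m.sum(),"y",np.percentile(b[m],[.5,99.5]).round(4),"a",np.percentile(a[m],[.5,99.5]).round(4))
E
```

```text
TCP [ 0.33612861 -0.3708721   0.21792008] exp ya [-0.25439829 -0.96709954  0.        ]
disc mid y ext [-31.72294196  33.18184785] -0.032732438710162085 0.0337763433175322
scene z 0.03 116 y [-0.0496  0.0472] a [-0.0144  0.0102]
scene z 0.04 65 y [-0.0513  0.0503] a [-0.0132  0.0116]
scene z 0.06 96 y [-0.0881  0.086 ] a [-0.0401  0.0293]
scene z 0.07 341 y [-0.0878  0.0852] a [-0.0408  0.0314]
scene z 0.08 366 y [-0.0937  0.0902] a [-0.0404  0.0311]
scene z 0.09 348 y [-0.0958  0.0923] a [-0.0394  0.0238]
scene z 0.1 877 y [-0.0957  0.0945] a [-0.0397  0.0352]
top z 0.03 28 y [-0.0208 -0.0017] a [0.0001 0.0047]
top z 0.06 27 y [-0.0882  0.0552] a [-0.019   0.0371]
top z 0.07 285 y [-0.0869  0.0558] a [-0.033   0.0372]
top z 0.08 620 y [-0.0942  0.0559] a [-0.0377  0.0373]
top z 0.09 203 y [-0.0964  0.0023] a [-0.0365  0.0377]
top z 0.1 1410 y [-0.0962 -0.0135] a [-0.037   0.0363]
```

>>> {"method": "drive_tool", "body": {
  "moves": [0.05,-0.1,0.01,0,62,0.05,-0.1,0.01,0,62,0.05,-0.1,0.01,0,62,0.05,-0.1,0.01,0,62]
}}

```text
time_s: 8.0
tool_pos: [0.3328, -0.3749, 0.2175]
tool_rot: [180.0, 0.0, 165.2]
force: [0.3, 0.0, -1.4]
grip_width: 0.0697
grasp_force: 20.0
```

```bash
python3 disc.py f; python3 rel.py f; python3 t.py
```

```text
t 8.1 [ 0.33278017 -0.37485374  0.21751821] [1.79994748e+02 2.97884155e-03 1.65188751e+02] F [ 0.09049286 -0.36520844 -2.09778881] w 0.06983921814683358 19.99967388517689
scene 319 205 n [-0.942  0.262 -0.209] head 164.43 down tilt 12.07 tool x of face -5.4 z ext [-29.4  31.3]
top few 1
disc ctr vs TCP model (y,z mm) [-0.21782569  1.43393634] 0.5151625757821948 14 face along n -5.401824895199033 [-0.93965373  0.27167294 -0.20795354]
ring ctr in c-frame [  7.8381607  -14.02794346] 0.4439741262609189
lateral offset of disc from lens axis, mm: y 0.23572776701530465 z 0.9973925861642225
face(+back) to ring back along n: 136.0554382461539 ; disc centre 140.5554382461539
units [-0.022  0.07  -0.003] turn(z tool) -0.001 pos [ 0.3328 -0.3749  0.2175] rot [179.99   0.   165.19] F [ 0.1 -0.4 -2.1] w 0.0698 g 20.0 t 8.1
```

```bash
python3 - <<'E'
from h import *
from lens_r import ransac
g=np.load("goal.npz"); L=np.load("lens.npz")
o=env.get_obs(); C0=o["tool_pos"]+[0,0,.0085]; r=[]
ds=[];
for i in range(8):
    p,d=env.read_camera("scene"); ds.append(d)
d=np.median(ds,0); P=cloud("scene",d); print("depth sd",np.std(ds,0)[180:190,170].mean())
hsv=cv2.cvtColor(p,cv2.COLOR_RGB2HSV)
def rep(k,Q):
    for tol in(.001,.0015,.0025):
        c,n,b=ransac(Q,tol); print(k,tol,b.sum(),len(b),"head",np.degrees(np.arctan2(n[1],n[0])).round(2),"tilt",np.degrees(np.arcsin(-n[2])).round(2))
S=P-C0; m=(np.linalg.norm(S,axis=-1)<.034)&(abs(S@g["n"])<.012)&(p.min(-1)>60)
rep("disc",P[m])
box=np.zeros(d.shape,bool); box[170:225,105:160]=1
s=box&(P[...,2]>0.15)&(P[...,2]<0.33)&(hsv[...,2]>120)&(hsv[...,1]<60)&(P[...,0]>.42)
e=cv2.erode(s.astype(np.uint8),np.ones((3,3)))>0
rep("ring",P[e])
E
```

```text
depth sd 0.0021461877
disc 0.001 312 387 head 164.97 tilt 11.78
disc 0.0015 340 387 head 164.87 tilt 11.74
disc 0.0025 356 387 head 164.82 tilt 11.61
ring 0.001 453 545 head 165.4 tilt 10.76
ring 0.0015 487 545 head 165.43 tilt 10.89
ring 0.0025 507 545 head 165.75 tilt 11.32
```

>>> {"method": "drive_tool", "body": {
  "moves": [0,0.01,0.01,-0.03,62,0,0.01,0.01,-0.03,62,0,0.01,0.01,-0.03,62,0,0.01,0.01,-0.03,62,0,0.01,0.01,-0.03,62]
}}

```text
time_s: 9.12
tool_pos: [0.3328, -0.3745, 0.2171]
tool_rot: [180.0, 0.0, 165.5]
force: [0.4, -0.1, -2.0]
grip_width: 0.0696
grasp_force: 20.0
```

```bash
python3 - <<'E'
from h import *
from lens_r import ransac
g=np.load("goal.npz")
o=env.get_obs(); C0=o["tool_pos"]+[0,0,.0085]
d=np.median([env.read_camera("scene")[1] for i in range(8)],0); P=cloud("scene",d); S=P-C0; m=(np.linalg.norm(S,axis=-1)<.034)&(abs(S@g["n"])<.012)
c,n,b=ransac(P[m]); print(b.sum(),"head",np.degrees(np.arctan2(n[1],n[0])),"tilt",np.degrees(np.arcsin(-n[2])))
E
python3 t.py
```

```text
357 head 164.945803290185 tilt 11.908111414439686
units [-0.023  0.061 -0.013] turn(z tool) 0.029 pos [ 0.3328 -0.3745  0.2171] rot [179.99   0.   165.49] F [ 0.7 -0.5 -1.9] w 0.0695 g 20.0 t 9.525
```

The plate is stable, within about 1° of square, and not drifting, so I'm handing in.

```bash
python3 -c "
from cell import env
print(env.sign_off())"
```

```text
the job is handed in; nothing more can be done
None
```

The kidney plate is held still in front of the lens and the job is handed in: by my measurements about 12 cm from the lens front, within about 1 mm of centre by the side-view check, and about 1° off square; the sign-off call returned no verdict.

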